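# Hold a sample slide flush on the tilted window of a reflectance reader

## Task

Pick up the slide carrier by its teal grip tab, lift it off its grey rest, tilt it to the slope of the reader's stage and lay its underside flush on the sloped face, centred over the dark window with its long side along the window's long side. Press it there gently and finish still gripping and pressing it, so that the reading can be taken: do not let go. Do not change the stage's tilt, do not push hard, and leave the bottle, the timer and the label roll where they stand.

Things in the scene. Friction and masses are not known exactly. Their poses are not given: they have to be found in the camera images.
- carrier: Slide carrier: a white plate 40 (x) x 76 (y) x 6 (z) mm, the sample slide level with its underside, and a teal upright grip tab in the middle of its top, 30 (x) x 12 (y) mm, from 6 to 46 mm above the underside; 55 to 115 g. Origin: centre of the underside; z points up out of the tab, y along the long side. Grip the tab across its 12 mm (along y). It is the same turned half round about z. It starts level on the rest.
- rest: Fixed grey parking rest, 52 (x) x 92 (y) mm; origin at the centre of its foot on the worktop. The carrier lies on its two ledges, 12 mm above the worktop, between end lips (at +y and -y) that rise 5 mm above the ledges; lift it straight up.
- window (a point): Centre of the dark window (24 x 60 mm) in the middle of the stage's flat aluminium face (70 (x) x 100 (y) x 12 mm plate), in the plane of the face; about 85 mm above the worktop. z is the face's outward normal, y the window's long side (level), x points up the slope. The face falls towards the robot's side.
- reader: The reader that carries the stage: a white base 120 (x) x 150 (y) mm, 30 mm high, fixed to the worktop, turned about z; origin at the centre of its foot. Two white cheeks beside the short ends of the stage (133 mm over all) stay below its face; nothing stands above the face.
- stage_edge (a point): Middle of the low edge of the stage's face, 35 mm down the slope from the window's centre.
- stage (a joint): Tilt of the stage from level, rad; 0 is level, larger is steeper. Set somewhere between 0.2 and 0.55 at the start; a clamped, very stiff pivot 15 mm under the face (it holds about 4 N m), not to be moved.
- amber: Brown bottle with white cap, 52 mm wide, 105 mm high, loose; origin at the centre of its underside, z up. Bystander.
- timer: Small white bench timer, 62 x 62 x 21 mm, loose; origin at the centre of its underside, z up. Bystander.
- roll: Green roll of label tape lying flat, 52 mm wide, 22 mm high, loose; origin at the centre of its underside, z up. Bystander.
Mind the look-alikes: they are no part of the job. Several things have the shape of the reader; the one meant has the colours described above. Several things look just like the rest: the one meant starts nearest to the robot's base.

How it is judged:
On the way:
1. the carrier has been lifted clear of its rest in the gripper (z of carrier in the frame of rest above 0.035 m and contact force between the fingers and carrier above 2 N and contact force between carrier and rest below 0.1 N), for 0.1 s.
At the end, for the whole second after the job is handed in: The gripper still holds the carrier (more than 2 N on it) and presses it on the stage's face with 2.5 to 25 N, at rest; underside parallel to the face within 2.6 degrees and within 2.5 mm of it, centred on the window within 8 mm along and across, long sides parallel within 7 degrees, tab side up (angle between the z axis of carrier and the z axis of window, either way round below 0.045 rad and angle between the y axis of carrier and the y axis of window, either way round below 0.12 rad and angle between carrier's own z axis and vertical below 0.9 rad and x of carrier in the frame of window between -0.008 and 0.008 m and y of carrier in the frame of window between -0.008 and 0.008 m and z of carrier in the frame of window between -0.0025 and 0.0025 m and contact force between carrier and stage between 2.5 and 25 N and contact force between the fingers and carrier above 2 N and linear speed of carrier below 0.01 m/s); the arm keeps its last pose, push and grip.
It fails at once if the stage's tilt was changed (its edge moved by more than 3 mm) (distance of stage_edge from where it was at the start of the episode above 0.003 m).
It fails at once if the carrier was pushed hard on the stage (more than 45 N) (contact force between carrier and stage above 45 N).
It fails at once if the amber bottle was moved by more than 20 mm or tipped (distance of amber from where it was at the start of the episode above 0.02 m or angle between amber's own z axis and vertical above 0.4 rad).
It fails at once if the timer was moved by more than 20 mm or tipped (distance of timer from where it was at the start of the episode above 0.02 m or angle between timer's own z axis and vertical above 0.4 rad).
It fails at once if the label roll was moved by more than 20 mm or tipped (distance of roll from where it was at the start of the episode above 0.02 m or angle between roll's own z axis and vertical above 0.4 rad).
It also fails if it takes over 48 s, if anything falls off the work surface, if the arm or the gripper's body presses on something with over 40 N, if the wrist force passes 120 N, or if a joint passes its speed limit or range.

## Robot

A 7-joint arm with a two-finger parallel gripper is mounted at the origin on a cart in front of the work surface, level with it; the furniture and walls round the work are solid. World frame = base frame: x ahead of the robot, y to its left, z up, the work surface at z = 0. Lengths are in m, angles in rad, forces in N, time in s.
With the tool pointing down it reaches from about 0.4 to 0.85 m from the base axis. Payload 10.4 kg.
Tool frame: the origin (TCP) lies on the front face of the gripper's body, between the roots of the fingers; the fingertips stand 70 mm ahead of it and the grasp point (between the pads) lies 51 mm ahead of it; z points along the fingers, y is the direction in which the jaws open and shut (so a half turn about z gives the same grasp; the last joint's range is limited). The gripper opens to 87 mm and grips with 3 to 60 N. Pads are 19 mm wide; open, the fingers measure 117 mm over their backs; the gripper's body (75 mm by 190 mm) begins 51 mm behind the grasp point.
Start: joints at [-1.347, 0.332, -0.065, 1.46, 0.022, 1.35, -0.088], TCP at [0.153, 0.606, 0.292] pointing down, gripper open.
Joint ranges: [-2.6, 2.6], [-0.5, 2.12], [-1.47, 1.34], [0.16, 2.42], [-1.27, 4.41], [0.06, 2.06], [-2.6, 2.6]. Speed limits (rad/s): [2.22, 2.22, 2.79, 2.79, 3.14, 3.14, 3.14].

## Interface

Orientations are given as [roll, pitch, yaw] about the fixed x, y, z axes, in that order (R = Rz(yaw) Ry(pitch) Rx(roll)).
In Python, from cell import robot, optics, workorder gives the robot as it stands.
- The arm moves only by the tool drive_tool, never from a script. Its argument "plan" is a list of rows, each a list of 4 numbers: the shift along the world's x, y, z in mm, then the turn about the world's z in rad. In form: [[tx, ty, tz, yaw], ...]. A call has 1 to 10 rows; each row is the pose to reach, as a shift and turn from the pose measured when the call began; what a row does not reach only later rows make up. A row lasts 1/12 s, in which the tool goes at most 41.7 mm and 7.16 degrees, less where a joint would pass 70% of its speed; a pose out of reach is approached as far as the arm can. A call with a gripper value outside its range is refused whole. "gripper" is the gripper command: -1 is shut, 1 is fully open, values between are in proportion, set as the call begins (left out, the last holds). The fingers move at their own pace and stop on an object; "force" is the grip in N (left out, the last holds). Time passes only in rows, so rows that repeat a pose let the fingers close. It gives the time, the measured TCP pose, the force and the opening at its end, in the units of the state.
- robot.get_obs(): the state, without advancing time (a new reading comes with each control period).
- optics.get_image(name): name is "side" or "top"; returns a dict with "color" (420x560x3 uint8, red, green, blue), "fovy" (degrees; the focal length in pixels is half the picture's height over the tangent of half this angle, whatever the lens; pixels are square), "cx", "cy" (the principal point, pixels), "k1" (the pictures are not rectified: a ray, as slopes to the right and down, at radius r is drawn at 1 + k1 r^2 times it, then the intrinsics apply), "T" (4x4, takes a point from camera to world coordinates). Camera axes: x right, y down, z forward; pixel columns grow to the right and rows downward; lengths in m; the calibration is good to about 2 mm. A picture is of the moment at which its call begins. There is no depth.
- workorder.finish_job(): hands the job in, once; it reports no verdict.
Trained networks look in the newest picture that a camera, given by its name, has taken for a name from the list of things; names that differ only in an ending like _2 or _b are one class to them, and where a whole thing is asked for, a point or a joint stands for the part that bears it (a point fixed in the world has none). Each returns a list of dicts, best first, with "p" (0 to 1); they miss things now and then, are a little off and sometimes report something else, mostly with a low value. They report only what shows in the picture. A call takes as long as a camera call. They do not tell look-alikes from the thing itself.
- optics.cut_out(camera, target): "mask" (420x560 bool, what is visible of it) and "point" ([column, row] in pixels, amid what is visible of it).
The state is a dict: "t": time; "joint_pos": joint angles; "qvel": joint speeds; "tau": joint torques, N m; "tool_pos": TCP position; "tcp_rot": TCP orientation; "force": force on the tool from outside, world axes, zero at the start; "moment": the same for the moment, N m; "grip_width": finger opening in m.
Only numpy, scipy, OpenCV 4.12 (cv2) and the standard library are available. Lean on these libraries where they do the work, as an engineer would, in place of code of your own. Each camera call takes 0.05 s, during which the arm holds its last target.

## Working session

There is one attempt and no reset: what is moved stays moved. The work goes in short steps, Python scripts to look and compute and a tool call to move; the robot and the scene stay as the last step left them, time stands still between calls to the robot, and variables do not carry over. Pictures are saved under pics/ and viewed, and the job is handed in when it is done.

Besides the shell and the picture viewer there is one more tool, called after "Call:" by a JSON object that holds its "api" and its "payload", one argument or row to a line. drive_tool: Moves the arm, as the interface text tells. Its arguments: {"type":"object","properties":{"plan":{"type":"array"},"gripper":{"type":"number"},"force":{"type":"number"}},"required":["plan"]}

```bash
mkdir -p pics; ls
python3 - <<'E'
from cell import robot, optics, workorder
import cv2
o=robot.get_obs()
print(o)
for n in ("side","top"):
    d=optics.get_image(n); print(n,d["fovy"],d["cx"],d["cy"],d["k1"],d["T"])
    cv2.imwrite(f"pics/{n}0.png",d["color"][:,:,::-1])
    for t in ("carrier","rest","window","reader","stage","stage_edge","amber","timer","roll"):
        try:
            print(t,[(round(r["p"],2),r["point"],int(r["mask"].sum())) for r in optics.cut_out(n,t)])
        except Exception as e: print(t,e)
E
```

```text
pics
{'t': 0.0, 'joint_pos': array([-1.34660844,  0.33284481, -0.06469961,  1.46094953,  0.02160261,
        1.34988395, -0.08853413]), 'qvel': array([-0.00169823, -0.00138184,  0.00100208, -0.00124454, -0.00108444,
        0.00032664, -0.00105305]), 'tau': array([-5.69508902e-04, -6.23246241e+01,  2.40956945e-02, -3.89915550e+01,
       -6.14843611e-02,  3.95440869e-02,  1.38904752e-04]), 'tool_pos': array([0.15261311, 0.60578327, 0.29146685]), 'tcp_rot': array([-3.14020426e+00,  6.76420460e-05,  2.89479205e+00]), 'force': array([ 0.92789657, -0.4347415 , -0.05168889]), 'moment': array([-0.05225347, -0.01373139, -0.01494739]), 'grip_width': 0.08739278898652993}
side 42.16302720869618 271.40736776933994 210.704773993719 -0.056595132530542026 [[ 0.93406009 -0.27401458  0.22901475  0.28401122]
 [-0.35706085 -0.70533597  0.61237955 -0.67640823]
 [-0.00626858 -0.6537715  -0.75666606  1.08796522]
 [ 0.          0.          0.          1.        ]]
carrier [(0.63, [308.0, 288.6], 372)]
rest [(0.75, [302.1, 190.7], 563), (0.69, [296.5, 295.2], 50)]
window [(0.86, [237.3, 191.2], 991), (0.59
[... 487 characters left out ...]
0.38607996]
 [-0.99972352 -0.0131307  -0.01950559  0.17276333]
 [ 0.02139039 -0.16340026 -0.98632794  1.2729846 ]
 [ 0.          0.          0.          1.        ]]
carrier [(0.67, [354.6, 210.9], 304)]
rest [(0.97, [256.4, 174.8], 476), (0.68, [353.6, 209.8], 321), (0.65, [351.0, 217.8], 144)]
window [(0.86, [380.0, 147.0], 758), (0.76, [256.7, 228.2], 797)]
reader [(0.9, [376.8, 154.2], 1687), (0.59, [253.4, 229.4], 1820)]
stage [(0.75, [381.9, 147.4], 732), (0.69, [253.5, 226.1], 769)]
stage_edge [(0.76, [253.4, 227.1], 814), (0.62, [381.8, 146.1], 704)]
amber [(0.74, [293.7, 163.5], 298), (0.61, [253.8, 228.4], 802)]
timer [(0.88, [184.4, 273.2], 406)]
roll [(0.54, [281.5, 272.0], 206)]
```

View pics/side0.png

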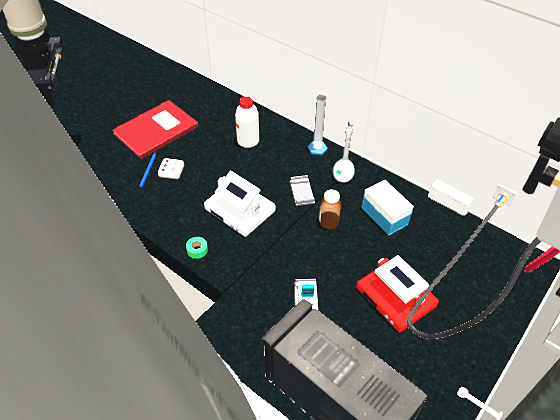

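View pics/top0.png

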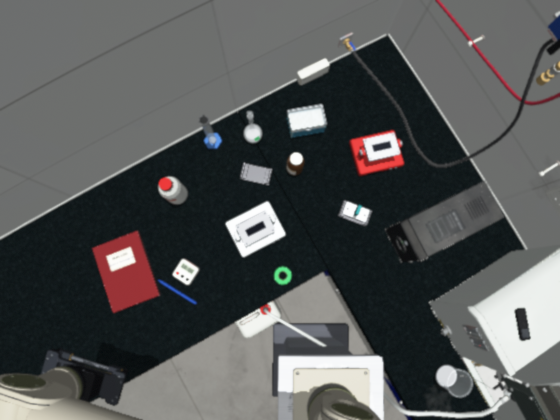

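The pictures show the carrier with its teal tab on a rest at top (354,211) / side (307,291). The white reader is at top (255,229) / side (238,200). Look-alikes:
- The red reader at top (378,150) / side (400,285) has the wrong colour.
- The grey rest at top (256,174) / side (302,190) is empty.

Next are close crops to check the choice.

```bash
cat > h.py <<'E'
import numpy as np, cv2
from cell import robot, optics, workorder
def cam(d):
    f=210/np.tan(np.radians(d["fovy"])/2)
    return dict(f=f,cx=d["cx"],cy=d["cy"],k1=d["k1"],T=np.array(d["T"]))
def proj(c,P):
    P=np.atleast_2d(P); T=c["T"]; q=(P-T[:3,3])@T[:3,:3]
    s=q[:,:2]/q[:,2:3]; r2=(s**2).sum(1,keepdims=True)
    s=s*(1+c["k1"]*r2); return s*c["f"]+[c["cx"],c["cy"]]
def ray(c,uv):
    uv=np.atleast_2d(uv).astype(float); s0=(uv-[c["cx"],c["cy"]])/c["f"]; s=s0.copy()
    for _ in range(30): s=s0/(1+c["k1"]*(s**2).sum(1,keepdims=True))
    d=np.c_[s,np.ones(len(s))]@c["T"][:3,:3].T
    return c["T"][:3,3],d/np.linalg.norm(d,axis=1,keepdims=True)
def at_z(c,uv,z):
    o,d=ray(c,uv); return o+d*((z-o[2])/d[:,2])[:,None]
def tri(c1,u1,c2,u2):
    o1,d1=ray(c1,u1);o2,d2=ray(c2,u2);d1=d1[0];d2=d2[0]
    A=np.stack([d1,-d2],1); t=np.linalg.lstsq(A,o2-o1,rcond=None)[0]
    p=o1+d1*t[0];q=o2+d2*t[1]; return (p+q)/2,np.linalg.norm(p-q)
E
python3 - <<'E'
from h import *
out={}
C={}
for n in("side","top"):
    d=optics.get_image(n); C[n]=cam(d); out[n]=d["color"]; np.save(f"{n}0.npy",d["color"])
def crop(n,x,y,w,h,s):
    return cv2.resize(out[n][y:y+h,x:x+w,::-1],None,fx=s,fy=s,interpolation=cv2.INTER_CUBIC)
a=crop("top",215,190,80,75,5);b=crop("top",330,190,50,47,8)
cv2.imwrite("pics/ct.png",np.hstack([a,b[:375]])[:, :800])
a=crop("side",195,165,90,75,5);b=crop("side",282,265,50,47,8)
cv2.imwrite("pics/cs.png",np.hstack([a,b[:375]])[:, :850][:, :800])
for nm,z,a,b in(("carrier",.05,[308,288.6],[354.6,210.9]),("reader",.05,[238.2,204.9],[253.4,229.4]),("rest2",0.01,[302.1,190.7],[256.4,174.8])):
    print(nm,tri(C["side"],a,C["top"],b))
E
```

```text
carrier (array([ 0.5932505 , -0.07254067,  0.0342444 ]), np.float64(0.007136818498946923))
reader (array([0.53202755, 0.23927419, 0.0187711 ]), np.float64(0.0033058574473267266))
rest2 (array([0.70966745, 0.23374475, 0.00863043]), np.float64(0.007425673093508046))
```

View pics/ct.png

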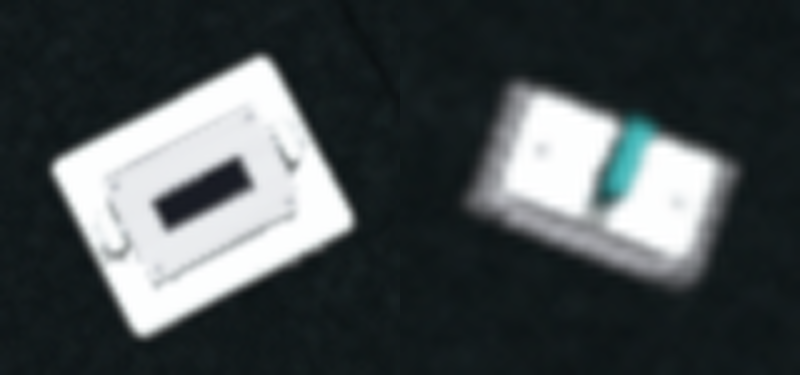

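View pics/cs.png

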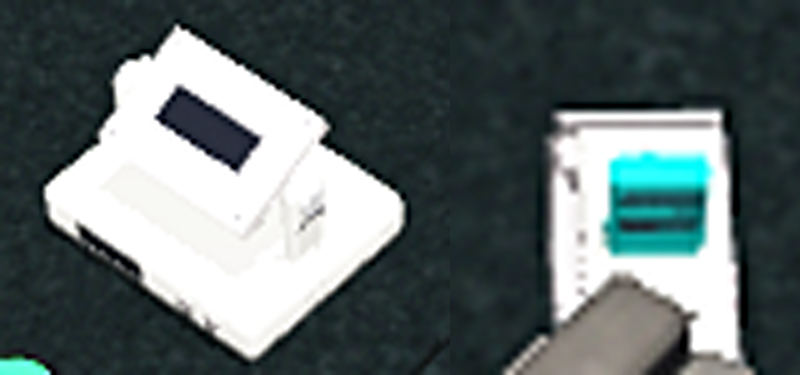

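Run:
```python
import numpy as np,cv2
for n,x,y,w,h,s in(("top",215,190,80,75,8),("side",195,165,90,75,8)):
    im=np.load(n+"0.npy")[y:y+h,x:x+w].astype(float).mean(2)
    print(n,np.percentile(im,[50,70,80,90,99]))
    g=np.clip((im-170)/(255-170),0,1)**2*200+np.clip(im/170,0,1)*55
    g=cv2.resize(g.astype(np.uint8),None,fx=s,fy=s,interpolation=cv2.INTER_CUBIC)
    cv2.imwrite(f"pics/st_{n}.png",g)
```

```text
top [ 25.         141.76666667 233.33333333 249.7        253.66666667]
side [ 41.66666667 246.33333333 255.         255.         255.        ]
```

View pics/st_top.png

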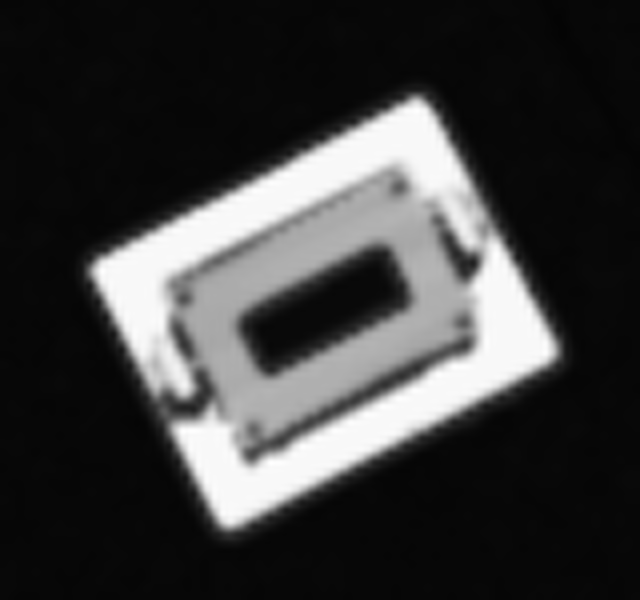

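View pics/st_side.png

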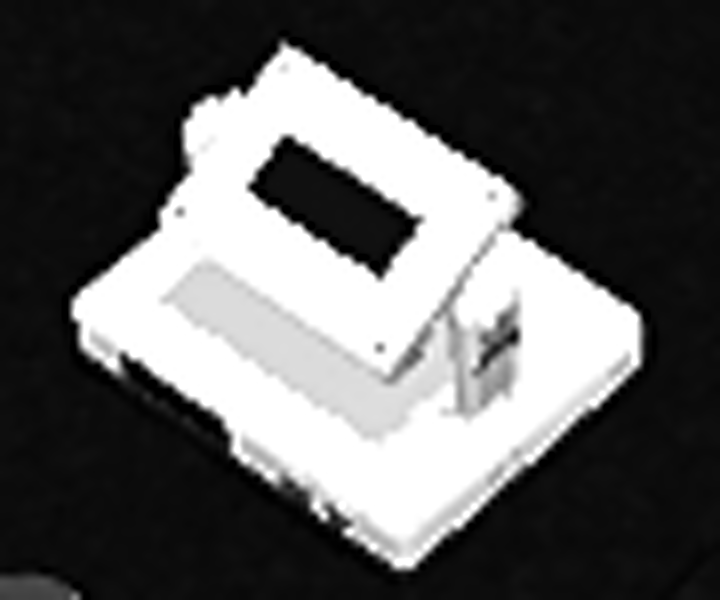

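```bash
cat > fit.py <<'E'
from h import *
from scipy.optimize import least_squares
C={n:cam(optics.get_image(n)) for n in("side","top")}
off={"top":(215,190),"side":(195,165)}
S=[(1,1),(1,-1),(-1,-1),(-1,1)]
W={"top":[(240,325),(388,243),(412,300),(268,377)],"side":[(287,135),(422,218),(382,278),(248,185)]}
F={"top":[(168,283),(402,165),(474,333),(243,450)],"side":[(285,42),(522,202),(390,380),None]}
K={"top":[(185,298),(398,185),(463,322),(252,430)],"side":[(285,67),(493,195),(380,347),(180,211)]}
B={"top":[(88,268),(425,92),(562,355),(228,532)]}
def px(n,p): return (np.array(p)+.5)/8-.5+off[n]
def R(yaw,t):
    x=np.array([np.cos(yaw)*np.cos(t),np.sin(yaw)*np.cos(t),np.sin(t)]);y=np.array([-np.sin(yaw),np.cos(yaw),0]);return np.stack([x,y,np.cross(x,y)],1)
def res(p,lab=False):
    x,y,z,yaw,t,ix,iy,bx,by=p; r=[];L=[]
    M=R(yaw,t);o=np.array([x,y,z])
    for D,hx,hy,w,nm in((W,.012,.030,1,"W"),(F,.035,.050,.6,"F"),(K,ix,iy,.8,"K")):
        for n in D:
            for s,q in zip(S,D[n]):
                if q is None: continue
                e=(proj(C[n],o+M@[s[0]*hx,s[1]*hy,0])[0]-px(n,q))
                r+=list(w*e); L.append((nm,n,s,e.round(2)))
    for s,q in zip(S,B["top"]):
        v=R(yaw,0)@[s[0]*.06,s[1]*.075,0]+[bx,by,.03]
        e=proj(C["top"],v)[0]-px("top",q); r+=list(.5*e); L.append(("B","top",s,e.round(2)))
    return L if lab else r
s=least_squares(res,[.53,.24,.085,.45,.35,.03,.045,.53,.24],loss="soft_l1",f_scale=.5)
print(s.x.round(4),s.cost)
J=s.jac;print("sd/px",np.sqrt(np.diag(np.linalg.inv(J.T@J)))[:5].round(4))
for l in res(s.x,True):print(*l)
E
python3 fit.py
```

```text
[0.5279 0.2303 0.0862 0.4931 0.4528 0.0289 0.0437 0.5323 0.2329] 5.291849037769195
sd/px [0.0012 0.0013 0.0024 0.0208 0.0942]
W top (1, 1) [-0.18 -1.32]
W top (1, -1) [-0.29 -0.53]
W top (-1, -1) [ 0.19 -0.69]
W top (-1, 1) [-0.08 -0.89]
W side (1, 1) [-0.48 -0.58]
W side (1, -1) [0.06 0.3 ]
W side (-1, -1) [-0.63  0.52]
W side (-1, 1) [-1.22  0.72]
F top (1, 1) [-0.87  0.37]
F top (1, -1) [ 0.74 -0.69]
F top (-1, -1) [ 1.74 -1.34]
F top (-1, 1) [ 0.38 -0.3 ]
F side (1, 1) [-0.54  0.24]
F side (1, -1) [-1.03 -1.27]
F side (-1, -1) [-1.2  -0.85]
K top (1, 1) [-0.09 -0.71]
K top (1, -1) [ 0.18 -0.39]
K top (-1, -1) [ 0.35 -0.72]
K top (-1, 1) [ 0.28 -0.54]
K side (1, 1) [-0.17  0.15]
K side (1, -1) [-0.75  0.36]
K side (-1, -1) [-0.37  0.03]
K side (-1, 1) [-0.52  0.23]
B top (1, 1) [-0.92 -0.72]
B top (1, -1) [ 0.5  -0.96]
B top (-1, -1) [1.47 0.49]
B top (-1, 1) [-0.72  1.22]
```

Run:
```python
import numpy as np,cv2
o=[]
for n,x,y in(("top",332,192),("side",286,272)):
    im=np.load(n+"0.npy")[y:y+44,x:x+44,::-1]
    o.append(cv2.resize(im,None,fx=9,fy=9,interpolation=cv2.INTER_CUBIC))
cv2.imwrite("pics/carr.png",np.hstack(o))
```

```text
(no output)
```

View pics/carr.png

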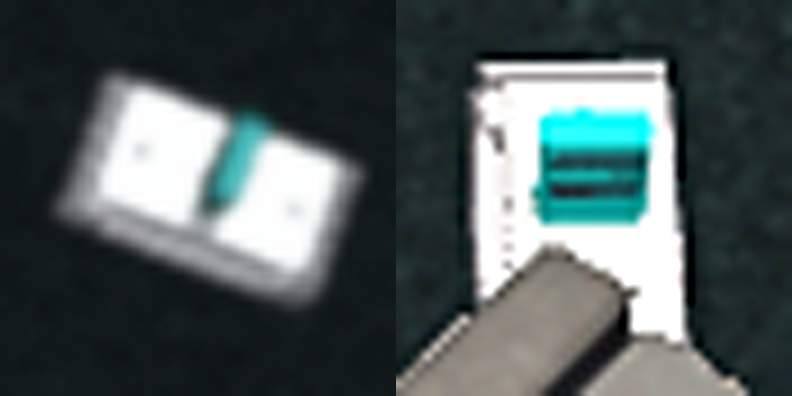

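Run:
```python
import numpy as np,cv2
im=np.load("top0.npy")[170:280,330:530,::-1]
cv2.imwrite("pics/boxt.png",cv2.resize(im,None,fx=4,fy=4,interpolation=cv2.INTER_CUBIC))
im=np.load("side0.npy")[270:420,250:450,::-1]
cv2.imwrite("pics/boxs.png",cv2.resize(im,None,fx=4,fy=4,interpolation=cv2.INTER_CUBIC))
```

```text
(no output)
```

View pics/boxt.png

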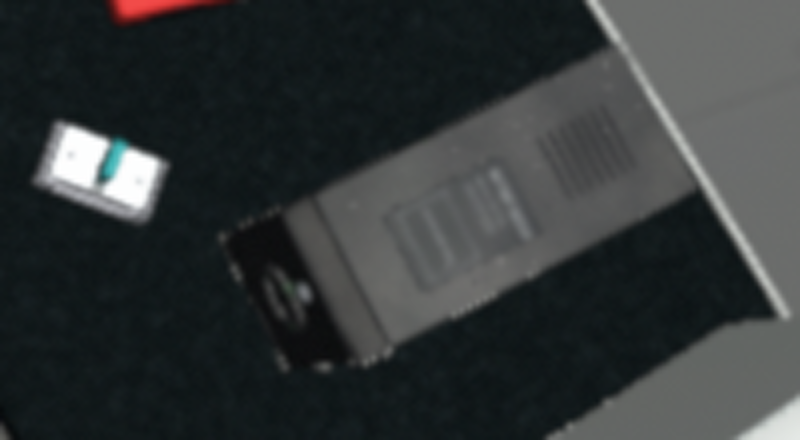

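View pics/boxs.png

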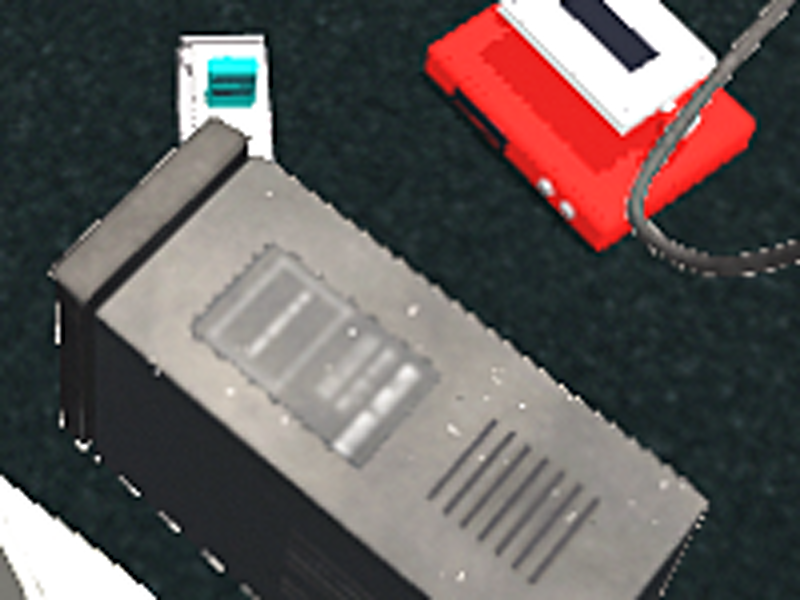

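```bash
cat > fitc.py <<'E'
from h import *
from scipy.optimize import least_squares
C={n:cam(optics.get_image(n)) for n in("side","top")}
for a,b in(((303.5,299.9),(401.5,221)),((263,338),(418.5,261))): print("box",tri(C["side"],a,C["top"],b))
off={"top":(332,192),"side":(286,272)}
def px(n,p): return (np.array(p)+.5)/9-.5+off[n]
# names: local pts (m) -> crop px
S=396
obs=[("top",(.020,.038,.006),(122,80)),("top",(.020,-.038,.006),(350,160)),("top",(-.020,-.038,.006),(305,272)),("top",(-.020,.038,.006),(97,198)),
("top",(.015,0,.046),(258,113)),("top",(-.015,0,.046),(228,190)),
("side",(.015,.006,.046),(650-S,113)),("side",(-.015,.006,.046),(540-S,113)),("side",(.015,-.006,.046),(646-S,148)),("side",(-.015,-.006,.046),(543-S,148)),
("side",(.015,-.006,.006),(643-S,220)),("side",(-.015,-.006,.006),(543-S,222)),
("top",(.026,.046,.005),(110,72)),("top",(.026,-.046,.005),(364,172)),("top",(-.026,-.046,.005),(312,306)),("top",(-.026,.046,.005),(57,213)),
("side",(.026,.046,.005),(668-S,62)),("side",(-.026,.046,.005),(478-S,62))]
def res(p,lab=False):
    x,y,z,w=p;c,s=np.cos(w),np.sin(w);r=[]
    for n,l,q in obs:
        P=[x+c*l[0]-s*l[1],y+s*l[0]+c*l[1],z+l[2]]
        e=proj(C[n],P)[0]-px(n,q); r+=[e]
    return np.array(r).round(2) if lab else np.ravel(r)
s=least_squares(res,[.59,-.07,.012,-.3],loss="soft_l1",f_scale=.5)
print(s.x.round(4),s.cost); 
for o,e in zip(obs,res(s.x,True)):print(o[0],o[1],e)
E
python3 fitc.py
```

```text
box (array([ 0.53857255, -0.17371068,  0.17433998]), np.float64(0.003340122118241979))
box (array([ 0.43340099, -0.21961914,  0.1701132 ]), np.float64(0.004518131643340951))
[ 0.5914 -0.0784  0.0118 -0.3437] 8.074260423750303
top (0.02, 0.038, 0.006) [1.18 0.7 ]
top (0.02, -0.038, 0.006) [-1.4   0.16]
top (-0.02, -0.038, 0.006) [-0.38 -0.43]
top (-0.02, 0.038, 0.006) [-0.14 -0.61]
top (0.015, 0, 0.046) [-0.44  0.45]
top (-0.015, 0, 0.046) [-0.22  1.04]
side (0.015, 0.006, 0.046) [-0.04 -0.89]
side (-0.015, 0.006, 0.046) [-1.18 -0.59]
side (0.015, -0.006, 0.046) [ 0.79 -0.25]
side (-0.015, -0.006, 0.046) [-1.21  0.05]
side (0.015, -0.006, 0.006) [0.18 1.3 ]
side (-0.015, -0.006, 0.006) [-1.82  1.37]
top (0.026, 0.046, 0.005) [ 0.68 -0.99]
top (0.026, -0.046, 0.005) [-0.05 -2.01]
top (-0.026, -0.046, 0.005) [ 0.57 -1.49]
top (-0.026, 0.046, 0.005) [ 1.23 -1.33]
side (0.026, 0.046, 0.005) [ 0.49 -0.04]
side (-0.026, 0.046, 0.005) [-0.52  0.46]
```

Call:
{"api": "drive_tool", "payload": {
  "plan": [
    [15,-22,0,0],
    [40,-62,0,0],
    [65,-102,0,0],
    [90,-140,0,0],
    [115,-178,0,0],
    [138,-215,0,0],
    [160,-250,0,0],
    [182,-284,0,0],
    [202,-315,0,0],
    [220,-342,0,0]
  ],
  "gripper": 1
}}

```text
t: 2.13
tool_pos: [0.3705, 0.2663, 0.2926]
tcp_rot: [3.141, 0.0, 2.895]
force: [1.5, 0.9, 0.0]
grip_width: 0.0875
```

Call:
{"api": "drive_tool", "payload": {
  "plan": [
    [15,-22,0,0],
    [38,-58,0,-0.02],
    [62,-96,0,-0.04],
    [87,-135,0,-0.06],
    [112,-174,0,-0.08],
    [136,-212,0,-0.09],
    [160,-250,0,-0.097],
    [184,-286,0,-0.097],
    [204,-318,0,-0.097],
    [221,-344,0,-0.097]
  ],
  "gripper": 1
}}

```text
t: 2.97
tool_pos: [0.5885, -0.0732, 0.2929]
tcp_rot: [3.14, 0.001, 2.799]
force: [1.6, 1.2, 0.2]
grip_width: 0.087
```

Call:
{"api": "drive_tool", "payload": {
  "plan": [
    [2,-4,-20,0],
    [2.5,-5,-55,0],
    [2.5,-5,-90,0],
    [2.5,-5,-120,0],
    [2.5,-5,-140,0],
    [2.5,-5,-143,0],
    [2.5,-5,-143,0]
  ]
}}

```text
t: 3.55
tool_pos: [0.5905, -0.0782, 0.1492]
tcp_rot: [3.141, -0.001, 2.799]
force: [-0.4, 0.4, 0.3]
grip_width: 0.0869
```

```bash
cat > look.py <<'E'
import sys
from h import *
tag=sys.argv[1]; o=[]
for n,(x,y,w,h) in zip(("top","side"),(eval(a) for a in sys.argv[2:4])):
    d=optics.get_image(n); np.save(f"{n}_{tag}.npy",d["color"])
    im=d["color"][y:y+h,x:x+w,::-1]; s=395/max(w,h)
    o.append(cv2.resize(im,None,fx=s,fy=s,interpolation=cv2.INTER_CUBIC))
H=max(i.shape[0] for i in o); o=[cv2.copyMakeBorder(i,0,H-i.shape[0],0,4,cv2.BORDER_CONSTANT) for i in o]
cv2.imwrite(f"pics/{tag}.png",np.hstack(o))
b=robot.get_obs(); print(round(b["t"],2),b["tool_pos"].round(4),b["tcp_rot"].round(3),b["force"].round(1),b["moment"].round(2),b["joint_pos"].round(2))
E
python3 look.py pre "(320,170,80,80)" "(265,230,90,90)"
```

```text
3.65 [ 0.5918 -0.0784  0.1515] [3.140e+00 3.000e-03 2.799e+00] [ 0.4 -1.   0.2] [-0.02 -0.02  0.04] [-0.41  0.43  0.58  1.73 -0.27  1.06  1.49]
```

View pics/pre.png

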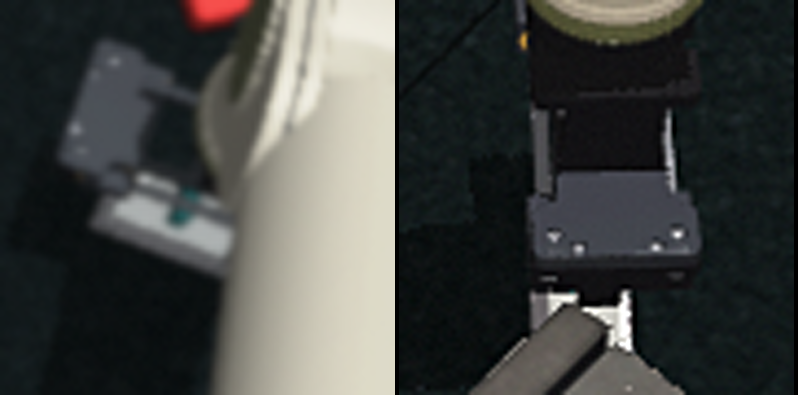

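Call:
{"api": "drive_tool", "payload": {
  "plan": [
    [0,0,-12,0],
    [0,0,-26,0],
    [0,0,-40,0],
    [0,0,-50,0],
    [0,0,-56,0],
    [0,0,-58,0],
    [0,0,-58,0],
    [0,0,-58,0]
  ]
}}

```text
t: 4.32
tool_pos: [0.5922, -0.0785, 0.0941]
tcp_rot: [3.139, 0.004, 2.799]
force: [-0.8, -0.3, -0.1]
grip_width: 0.0872
```

Call:
{"api": "drive_tool", "payload": {
  "plan": [
    [0,0,-0.5,0],
    [0,0,-0.5,0],
    [0,0,-0.5,0],
    [0,0,-0.5,0],
    [0,0,-0.5,0],
    [0,0,-0.5,0],
    [0,0,-0.5,0],
    [0,0,-0.5,0]
  ],
  "gripper": -1,
  "force": 8
}}

```text
t: 4.98
tool_pos: [0.5921, -0.0785, 0.0936]
tcp_rot: [3.139, 0.004, 2.799]
force: [-0.6, -0.2, 0.3]
grip_width: 0.0415
```

Call:
{"api": "drive_tool", "payload": {
  "plan": [
    [0,0,0,0],
    [0,0,0,0],
    [0,0,0,0],
    [0,0,0,0],
    [0,0,0,0],
    [0,0,0,0],
    [0,0,0,0],
    [0,0,0,0],
    [0,0,0,0]
  ]
}}

```text
t: 5.73
tool_pos: [0.5922, -0.0786, 0.0936]
tcp_rot: [3.139, 0.004, 2.799]
force: [-0.3, -0.9, -1.1]
grip_width: 0.0122
```

Call:
{"api": "drive_tool", "payload": {
  "plan": [
    [0,0,3,0],
    [0,0,10,0],
    [0,0,22,0],
    [0,0,40,0],
    [0,0,62,0],
    [0,0,85,0],
    [0,0,108,0],
    [0,0,125,0],
    [0,0,135,0],
    [0,0,135,0]
  ]
}}

```text
t: 6.57
tool_pos: [0.5931, -0.0788, 0.2316]
tcp_rot: [3.138, 0.008, 2.798]
force: [-0.5, -0.2, -1.6]
grip_width: 0.0118
```

```bash
python3 look.py lift "(310,160,90,90)" "(265,200,100,100)"
```

```text
6.67 [ 0.592  -0.0785  0.2285] [3.139 0.004 2.799] [-0.9 -0.3 -1.9] [-0.05  0.02 -0.02] [-0.44  0.35  0.61  1.65 -0.21  1.2   1.45]
```

View pics/lift.png

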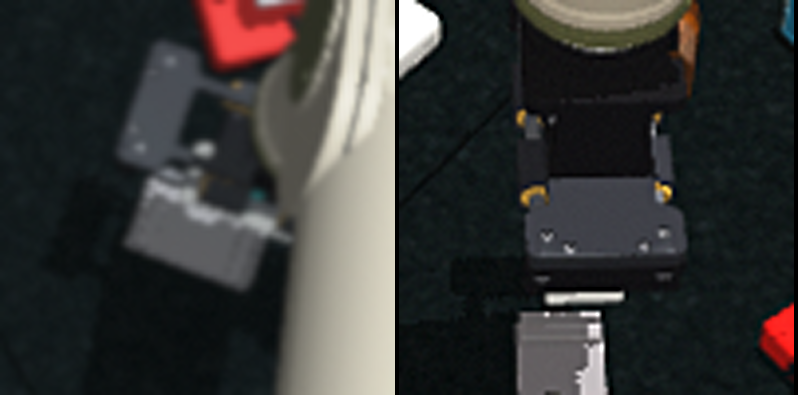

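Call:
{"api": "drive_tool", "payload": {
  "plan": [
    [-3,15,0,0.05],
    [-9,45,0,0.15],
    [-15,80,0,0.25],
    [-22,115,0,0.35],
    [-29,150,0,0.45],
    [-36,185,0,0.55],
    [-42,220,0,0.65],
    [-48,255,0,0.75],
    [-55,290,0,0.82],
    [-59,311,0,0.836]
  ],
  "force": 8
}}

```text
t: 7.5
tool_pos: [0.5305, 0.2375, 0.227]
tcp_rot: [3.137, 0.002, -2.639]
force: [0.5, 0.6, -1.4]
grip_width: 0.0123
```

Call:
{"api": "drive_tool", "payload": {
  "plan": [
    [0,2,0,0.01],
    [0,3,0,0.01],
    [0,3,0,0.01]
  ]
}}

```text
t: 7.75
tool_pos: [0.5304, 0.2395, 0.2263]
tcp_rot: [3.138, 0.0, -2.63]
force: [0.2, -0.8, -1.4]
grip_width: 0.012
```

```bash
python3 look.py hov "(200,160,110,110)" "(170,120,120,120)"
```

```text
7.85 [0.5311 0.2383 0.2268] [ 3.138e+00  1.000e-03 -2.632e+00] [ 0.4  0.6 -1.5] [ 0.02  0.06 -0.05] [-0.77  0.29  0.33  1.68 -0.1   1.19  1.66]
```

View pics/hov.png

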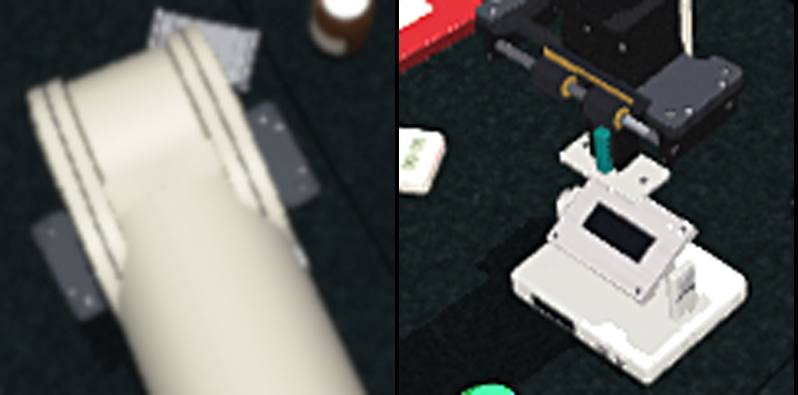

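Run:
```python
import numpy as np,cv2
im=np.load("side_hov.npy")[165:240,195:285,::-1]
cv2.imwrite("pics/hs.png",cv2.resize(im,None,fx=8,fy=8,interpolation=cv2.INTER_CUBIC))
```

```text
(no output)
```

View pics/hs.png

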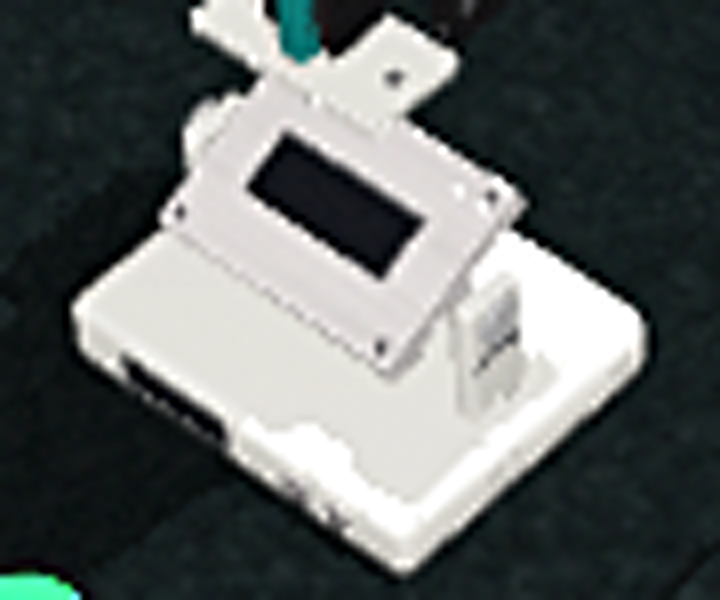

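```bash
sed -i 's/(522,202),(390,380),None/(526,203),(392,378),(162,216)/' fit.py; python3 fit.py | head -2
sed 's/e=(proj(C\[n\],o+M@\[s\[0\]\*hx,s\[1\]\*hy,0\])\[0\]-px(n,q))/e=(proj(C[n],o+M@[s[0]*hx,s[1]*hy,0])[0]-px(n,q)+(p[9:11] if n=="top" else p[11:13]))/; s/x,y,z,yaw,t,ix,iy,bx,by=p;/x,y,z,yaw,t,ix,iy,bx,by=p[:9];/; s/,.53,.24\]/,.53,.24,0,0,0,0]/; s/return L if lab else r/return L if lab else r+list(p[9:13]*1.0)/' fit.py > fit2.py; python3 fit2.py
```

```text
[0.5281 0.2303 0.0862 0.4918 0.4597 0.0289 0.0437 0.5323 0.2329] 5.727634001530808
sd/px [0.0012 0.0013 0.0023 0.0206 0.0897]
[ 0.5284  0.2305  0.0858  0.4939  0.4621  0.029   0.0437  0.5323  0.2329
 -0.0144  0.7635  0.4289 -0.154 ] 3.6676280817556144
sd/px [0.0037 0.0033 0.0059 0.018  0.0789]
W top (1, 1) [-0.25 -0.68]
W top (1, -1) [-0.37  0.1 ]
W top (-1, -1) [ 0.1  -0.08]
W top (-1, 1) [-0.15 -0.27]
W side (1, 1) [ 0.08 -0.74]
W side (1, -1) [0.63 0.13]
W side (-1, -1) [-0.03  0.38]
W side (-1, 1) [-0.62  0.59]
F top (1, 1) [-0.93  1.05]
F top (1, -1) [ 0.66 -0.04]
F top (-1, -1) [ 1.64 -0.76]
F top (-1, 1) [0.31 0.29]
F side (1, 1) [-0.03  0.05]
F side (1, -1) [-0.99 -1.6 ]
F side (-1, -1) [-0.81 -0.72]
F side (-1, 1) [-0.85  0.25]
K top (1, 1) [-0.18 -0.07]
K top (1, -1) [0.11 0.22]
K top (-1, -1) [ 0.28 -0.11]
K top (-1, 1) [0.21 0.1 ]
K side (1, 1) [ 0.37 -0.06]
K side (1, -1) [-0.17  0.14]
K side (-1, -1) [ 0.25 -0.05]
K side (-1, 1) [0.06 0.15]
B top (1, 1) [-0.93 -0.69]
B top (1, -1) [ 0.48 -0.96]
B top (-1, -1) [1.47 0.47]
B top (-1, 1) [-0.7   1.24]
```

```bash
cat > path.py <<'E'
import numpy as np
O=np.array([.528,.2304,.086]);w=.493;t=.46;h=.0306
u=np.array([np.cos(w),np.sin(w),0]);z=np.array([0,0,1.])
def tcp(th,e,hh=h):
    p=O+e*(np.cos(t)*u+np.sin(t)*z)
    cx=np.cos(th)*u+np.sin(th)*z; cz=-np.sin(th)*u+np.cos(th)*z
    return p-.02*cx+hh*cz+.051*z
if __name__=="__main__":
    for th in np.linspace(0,t,8):
        e=.028-.008*th/t; print(round(th,3),(tcp(th,e)*1000).round(1))
E
python3 path.py
```

```text
0.0 [532.5 232.8 180. ]
0.066 [529.8 231.4 178.1]
0.131 [527.3 230.  176.1]
0.197 [524.8 228.7 174. ]
0.263 [522.5 227.4 171.8]
0.329 [520.2 226.2 169.4]
0.394 [518.1 225.1 167. ]
0.46 [516.  224.  164.4]
```

Call:
{"api": "drive_tool", "payload": {
  "plan": [
    [1,-3,-8,-0.01],
    [1.4,-5.5,-20,-0.017],
    [1.4,-5.5,-32,-0.017],
    [1.4,-5.5,-39,-0.017],
    [1.4,-5.5,-41,-0.017],
    [1.4,-5.5,-41,-0.017],
    [1.4,-5.5,-41,-0.017]
  ]
}}

```text
t: 8.63
tool_pos: [0.5323, 0.234, 0.1861]
tcp_rot: [3.138, 0.002, -2.647]
force: [-0.8, 0.4, -0.7]
grip_width: 0.0119
```

```bash
python3 look.py low "(200,160,110,110)" "(195,150,90,90)"
```

```text
8.73 [0.5325 0.2341 0.1867] [ 3.138e+00  3.000e-03 -2.647e+00] [-0.1 -0.8 -0.6] [0.09 0.02 0.01] [-0.76  0.32  0.33  1.73 -0.12  1.11  1.67]
```

View pics/low.png

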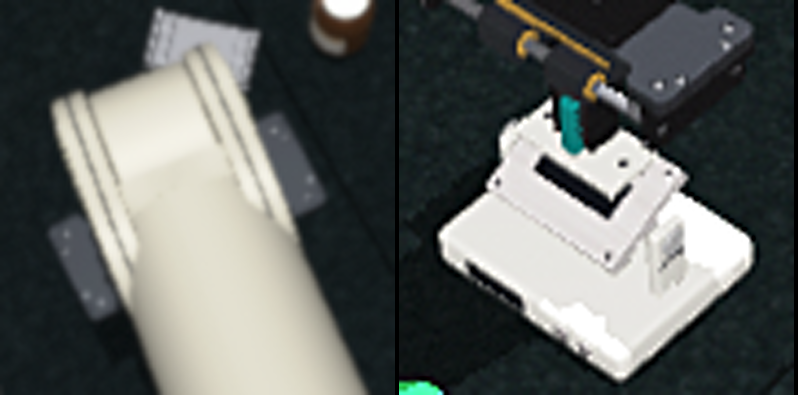

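Call:
{"api": "drive_tool", "payload": {
  "plan": [
    [0,-1,-1,0],
    [0,-1,-2,0],
    [0,-1,-3,0],
    [0,-1,-4,0],
    [0,-1,-5,0],
    [0,-1,-5,0]
  ]
}}

```text
t: 9.23
tool_pos: [0.5324, 0.2331, 0.1814]
tcp_rot: [3.138, 0.002, -2.647]
force: [0.2, 0.7, -1.0]
grip_width: 0.0119
```

Call:
{"api": "drive_tool", "payload": {
  "plan": [
    [0,0,-0.5,0],
    [0,0,-1,0],
    [0,0,-1.5,0],
    [0,0,-2,0],
    [0,0,-2,0]
  ]
}}

```text
t: 9.65
tool_pos: [0.5324, 0.233, 0.1793]
tcp_rot: [3.138, 0.002, -2.647]
force: [-0.2, 0.2, -1.8]
grip_width: 0.0118
```

Call:
{"api": "drive_tool", "payload": {
  "plan": [
    [0,0,-0.5,0],
    [0,0,-1,0],
    [0,0,-1.5,0],
    [0,0,-2,0],
    [0,0,-2,0]
  ]
}}

```text
t: 10.07
tool_pos: [0.5324, 0.233, 0.1775]
tcp_rot: [3.138, 0.002, -2.647]
force: [-0.5, -0.7, 1.3]
grip_width: 0.0119
```

Call:
{"api": "drive_tool", "payload": {
  "plan": [
    [-1.3,-0.7,-1.5],
    [-2.7,-1.4,-2.7],
    [-4,-2.1,-3.7],
    [-5.2,-2.8,-4.7],
    [-5.2,-2.8,-4.7]
  ]
}}

```text
$.plan[0]: bad value
```

Call:
{"api": "drive_tool", "payload": {
  "plan": [
    [-1.3,-0.7,-1.5,0],
    [-2.7,-1.4,-2.7,0],
    [-4,-2.1,-3.7,0],
    [-5.2,-2.8,-4.7,0],
    [-5.2,-2.8,-4.7,0]
  ]
}}

```text
t: 10.48
tool_pos: [0.527, 0.23, 0.1726]
tcp_rot: [3.138, 0.002, -2.648]
force: [0.2, -0.3, 1.7]
grip_width: 0.0122
```

```bash
python3 look.py t1 "(200,160,110,110)" "(205,160,70,70)"
```

```text
10.58 [0.527  0.2301 0.1726] [ 3.138e+00  2.000e-03 -2.647e+00] [-1.4 -0.8  1.9] [-0.18  0.23 -0.  ] [-0.76  0.32  0.33  1.76 -0.12  1.08  1.67]
```

View pics/t1.png

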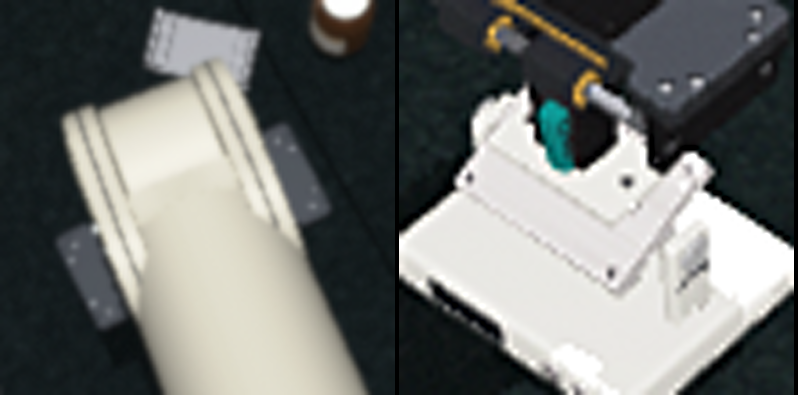

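Call:
{"api": "drive_tool", "payload": {
  "plan": [
    [-1.2,-0.6,-1.1,0],
    [-2.4,-1.3,-2.2,0],
    [-3.5,-1.9,-3.4,0],
    [-4.6,-2.5,-4.6,0],
    [-4.6,-2.5,-4.6,0]
  ]
}}

```text
t: 11.0
tool_pos: [0.5221, 0.2274, 0.1677]
tcp_rot: [3.138, 0.001, -2.648]
force: [0.0, -0.0, 1.2]
grip_width: 0.0121
```

```bash
python3 look.py t2 "(200,160,110,110)" "(205,160,70,70)"
```

```text
11.1 [0.5221 0.2274 0.1677] [ 3.138e+00  1.000e-03 -2.648e+00] [-1.4 -0.7  1. ] [-0.13  0.1  -0.04] [-0.76  0.32  0.32  1.77 -0.12  1.07  1.67]
```

View pics/t2.png

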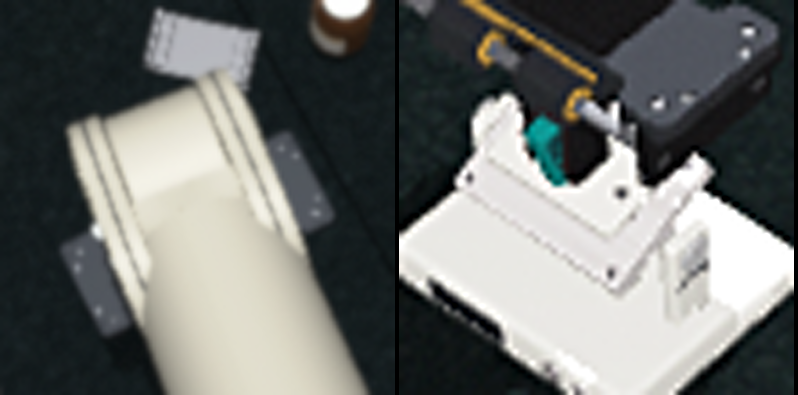

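Call:
{"api": "drive_tool", "payload": {
  "plan": [
    [-1.1,-0.6,-1.1,0],
    [-2.2,-1.2,-2.2,0],
    [-3.3,-1.8,-3.2,0],
    [-4.2,-2.3,-4,0],
    [-4.2,-2.3,-4,0]
  ]
}}

```text
t: 11.52
tool_pos: [0.5176, 0.2249, 0.1635]
tcp_rot: [3.138, 0.0, -2.648]
force: [-0.4, -1.1, 1.6]
grip_width: 0.0119
```

```bash
python3 look.py t3 "(200,160,110,110)" "(205,160,70,70)"
```

```text
11.62 [0.5177 0.225  0.1635] [ 3.138  0.    -2.648] [-1.6 -1.3  1.1] [-0.14  0.14  0.  ] [-0.76  0.31  0.32  1.79 -0.12  1.06  1.67]
```

View pics/t3.png

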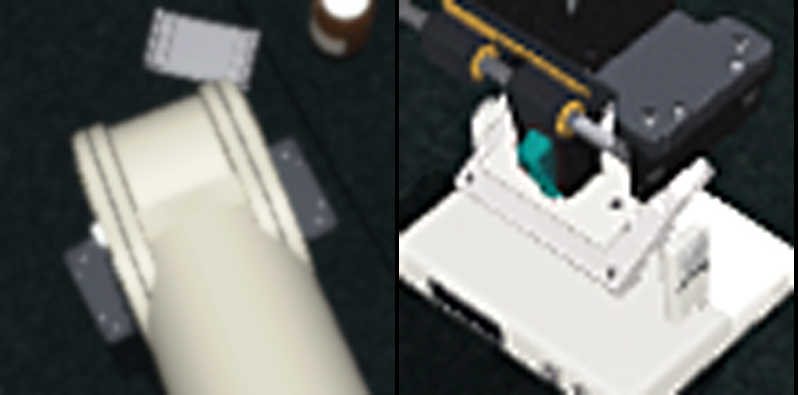

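Call:
{"api": "drive_tool", "payload": {
  "plan": [
    [-0.9,-0.5,-0.6,0],
    [-1.7,-1,-1.2,0],
    [-1.7,-1,-1.7,0],
    [-1.7,-1,-2.2,0],
    [-1.7,-1,-2.2,0]
  ]
}}

```text
t: 12.03
tool_pos: [0.5157, 0.2238, 0.1611]
tcp_rot: [3.137, -0.001, -2.648]
force: [-2.9, -1.2, 3.4]
grip_width: 0.0118
```

```bash
python3 look.py t4 "(200,160,110,110)" "(205,160,70,70)"
python3 - <<'E'
import numpy as np,cv2
im=np.load("side_t4.npy")[165:225,205:280,::-1]
cv2.imwrite("pics/t4s.png",cv2.resize(im,None,fx=10,fy=10,interpolation=cv2.INTER_CUBIC))
E
```

```text
12.13 [0.5157 0.2238 0.1611] [ 3.138e+00 -1.000e-03 -2.648e+00] [-1.9 -1.3  2.1] [-0.27  0.61 -0.  ] [-0.76  0.31  0.32  1.8  -0.12  1.05  1.67]
```

View pics/t4s.png

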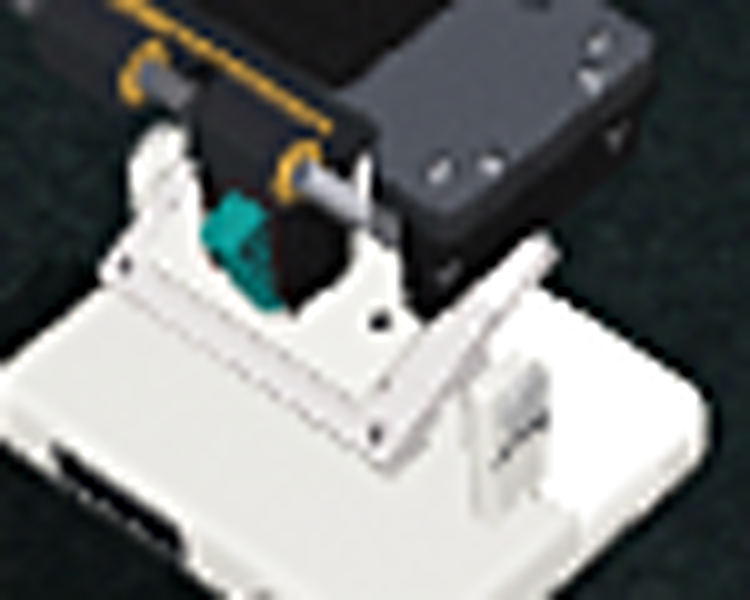

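```bash
cat > ov.py <<'E'
import sys
from h import *
tag=sys.argv[1]; dx,dy,t2=[float(a) for a in sys.argv[2:5]]
t=.46;w=.493;O=np.array([.528,.2304,.086])
C=cam(optics.get_image("side"))
def R(yaw,t):
    x=np.array([np.cos(yaw)*np.cos(t),np.sin(yaw)*np.cos(t),np.sin(t)]);y=np.array([-np.sin(yaw),np.cos(yaw),0]);return np.stack([x,y,np.cross(x,y)],1)
im=np.load(f"side_{tag}.npy")[165:225,205:280].astype(float)
g=np.clip((im-200)/55,0,1)**2*215+np.clip(im/200,0,1)*40
g=cv2.resize(g.astype(np.uint8)[:,:,::-1],None,fx=10,fy=10,interpolation=cv2.INTER_CUBIC)
raw=g.copy()
def quad(M,o,hx,hy,z,col):
    P=[o+M@[a*hx,b*hy,z] for a,b in((1,1),(1,-1),(-1,-1),(-1,1))]
    q=(proj(C,P)+[.43,-.15]-[205,165]+.5)*10-.5
    cv2.polylines(g,[q.round().astype(int)],True,col,1)
M=R(w,t); quad(M,O,.035,.05,0,(0,255,0)); 
M2=R(w,t2); o2=O+M@[dx/1e3,dy/1e3,0]
quad(M2,o2,.02,.038,0,(0,0,255)); quad(M2,o2,.02,.038,.006,(255,0,0)); quad(M2,o2,.015,.006,.046,(255,255,0))
cv2.imwrite(f"pics/ov_{tag}.png",g);cv2.imwrite(f"pics/raw_{tag}.png",raw)
E
python3 ov.py t4 0 0 .46
```

```text
(no output)
```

View pics/ov_t4.png

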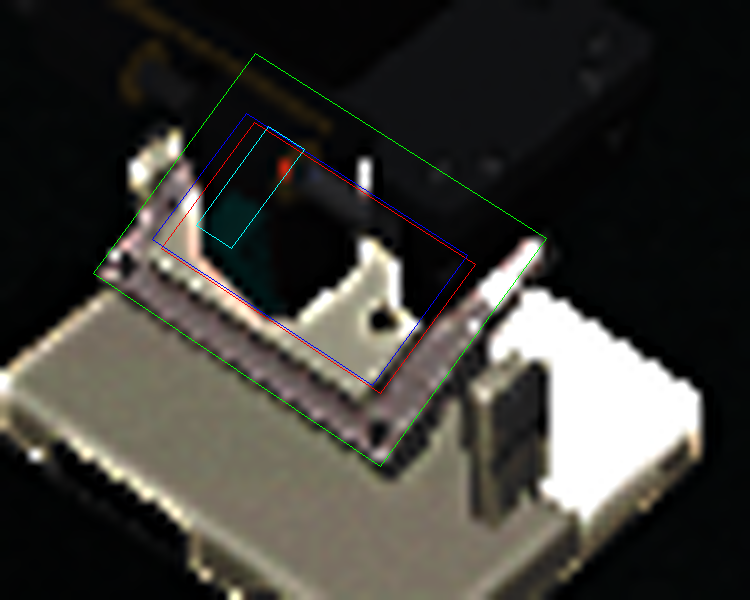

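View pics/raw_t4.png

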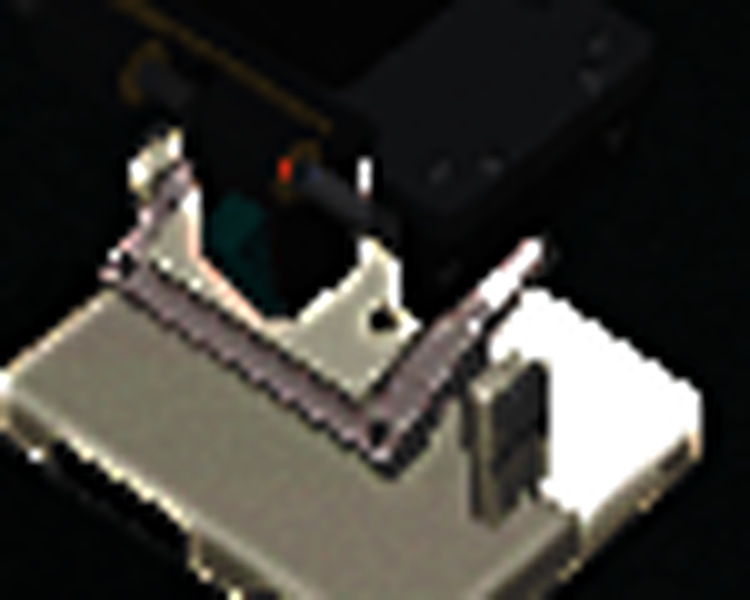

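Call:
{"api": "drive_tool", "payload": {
  "plan": [
    [0.2,0.1,-0.5,0],
    [0.4,0.2,-1,0],
    [0.6,0.3,-1.5,0],
    [0.6,0.3,-1.5,0]
  ]
}}

```text
t: 12.52
tool_pos: [0.5158, 0.2239, 0.1593]
tcp_rot: [3.137, -0.002, -2.648]
force: [-4.7, -2.3, 3.8]
grip_width: 0.0119
```

```bash
python3 look.py t5 "(200,160,110,110)" "(205,160,70,70)"
python3 - <<'E'
import numpy as np,cv2
o=[]
for t in("t4","t5"):
    im=np.load(f"side_{t}.npy")[170:212,212:257,::-1].astype(float)
    im=255*(im/255)**.6
    o.append(cv2.resize(im.astype(np.uint8),None,fx=8.8,fy=8.8,interpolation=cv2.INTER_CUBIC))
cv2.imwrite("pics/t5c.png",np.hstack(o))
E
```

```text
12.62 [0.5158 0.2239 0.1593] [ 3.137e+00 -2.000e-03 -2.648e+00] [-5.1 -1.8  3.6] [-0.44  1.05 -0.06] [-0.76  0.32  0.32  1.8  -0.12  1.05  1.67]
```

View pics/t5c.png

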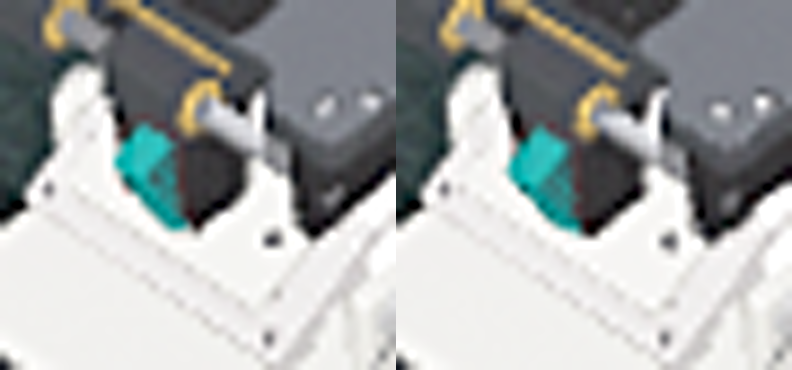

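```bash
python3 - <<'E'
import numpy as np,cv2
im=np.load("side_t5.npy")[178:216,214:252,::-1].astype(float)
im=255*(im/255)**.6
im[im>200]=np.clip((im[im>200]-200)*4,0,255)*.4+150
cv2.imwrite("pics/t5z.png",cv2.resize(im.astype(np.uint8),None,fx=15,fy=15,interpolation=cv2.INTER_CUBIC))
E
python3 ov.py t5 -4 0 .46
```

```text
(no output)
```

View pics/t5z.png

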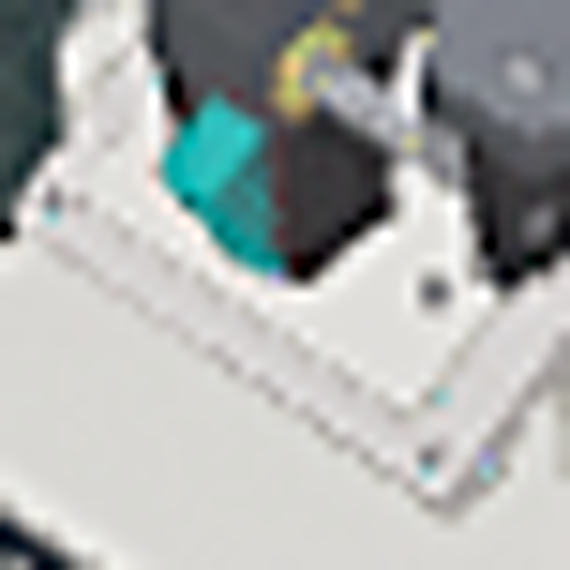

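View pics/ov_t5.png

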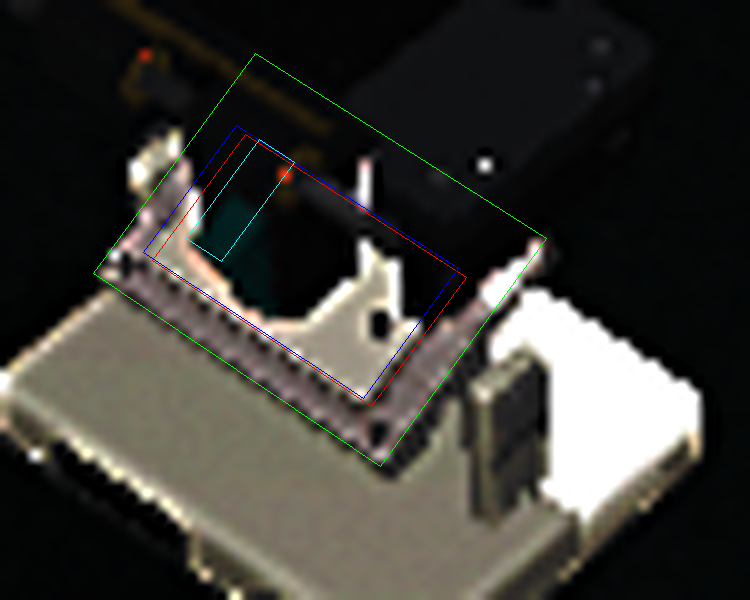

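```bash
cat > fc.py <<'E'
from h import *
from scipy.optimize import least_squares
import json,sys
t=.46;w=.493;O=np.array([.528,.2304,.086])
C=cam(optics.get_image("side"))
def R(yaw,t):
    x=np.array([np.cos(yaw)*np.cos(t),np.sin(yaw)*np.cos(t),np.sin(t)]);y=np.array([-np.sin(yaw),np.cos(yaw),0]);return np.stack([x,y,np.cross(x,y)],1)
def run(pts,ox,oy,sc,contact=1):
    def P(p,l):
        M=R(w,t); o=O+M@[p[0]/1e3,p[1]/1e3,contact*.02*np.sin(abs(t-p[2]))]
        return o+R(w+p[3],p[2])@np.array(l)/1e3
    def res(p,lab=0):
        r=np.array([proj(C,P(p,l))[0]+[.43,-.15]-((np.array(q)+.5)/sc-.5+[ox,oy]) for l,q in pts])
        return r if lab else np.r_[r.ravel(),(p[3])/.03]
    s=least_squares(res,[0,0,.4,0]);J=s.jac
    print(s.x.round(3),"sd/px",np.sqrt(np.diag(np.linalg.inv(J.T@J))).round(3));print(res(s.x,1).round(2).tolist())
if __name__=="__main__":
    pts=[((-20,-38,3),(405,418)),((-15,6,46),(171,169)),((-15,-6,46),(218,192)),((-15,-6,6),(283,276)),((0,-26,6),(435,292))]
    run(pts,214,178,15); run(pts[:4],214,178,15)
    pk=[((-28.9,-43.7,0),(430,460)),((-28.9,43.7,0),(52,200))]
    for l,q in pk: print("screw",proj(C,O+R(w,t)@np.array(l)/1e3)[0]+[.43,-.15]-((np.array(q)+.5)/15-.5+[214,178]))
E
python3 fc.py
```

```text
[-6.242e+00 -3.586e+00  3.690e-01 -2.000e-03] sd/px [1.918 1.633 0.056 0.029]
[[0.77, 0.18], [-0.72, -0.9], [-0.31, -0.09], [0.4, 1.32], [-0.13, -0.5]]
[-5.606 -2.964  0.384 -0.   ] sd/px [2.287 1.914 0.061 0.029]
[[0.83, -0.06], [-0.84, -0.92], [-0.42, -0.11], [0.43, 1.1]]
screw [-0.02822759 -0.32747565]
screw [0.00292549 0.19145731]
```

Call:
{"api": "drive_tool", "payload": {
  "plan": [
    [-1,-0.5,2.2,0],
    [-2,-1,4.5,0],
    [1,0.6,6.5,0],
    [5,2.8,8.5,0],
    [5.1,2.8,8.5,0],
    [6,3.3,6.3,0],
    [6.5,3.5,5.2,0],
    [6.5,3.5,5.2,0]
  ]
}}

```text
t: 13.38
tool_pos: [0.5222, 0.2273, 0.1639]
tcp_rot: [3.138, -0.003, -2.648]
force: [0.6, 0.2, -1.3]
grip_width: 0.012
```

Call:
{"api": "drive_tool", "payload": {
  "plan": [
    [0.2,0.1,-0.5,0],
    [0.4,0.2,-1,0],
    [0.5,0.3,-1.4,0],
    [0.5,0.3,-1.4,0]
  ]
}}

```text
t: 13.72
tool_pos: [0.5223, 0.2274, 0.1626]
tcp_rot: [3.137, -0.004, -2.648]
force: [-5.0, -2.1, 4.5]
grip_width: 0.0119
```

Call:
{"api": "drive_tool", "payload": {
  "plan": [
    [-0.8,-0.4,-0.6,0],
    [-1.6,-0.8,-1.2,0],
    [-2.3,-1.2,-1.8,0],
    [-2.3,-1.2,-1.8,0]
  ]
}}

```text
t: 14.05
tool_pos: [0.5206, 0.2264, 0.1614]
tcp_rot: [3.137, -0.002, -2.648]
force: [-0.8, -1.3, 5.8]
grip_width: 0.0119
```

```bash
cat > z.py <<'E'
import sys,subprocess
import numpy as np,cv2
t=sys.argv[1]
print(subprocess.run(["python3","look.py",t,"(200,160,110,110)","(205,160,70,70)"],capture_output=True,text=True).stdout)
im=np.load(f"side_{t}.npy")[178:216,214:252,::-1].astype(float)
im=255*(im/255)**.6
im[im>200]=np.clip((im[im>200]-200)*4,0,255)*.4+150
cv2.imwrite(f"pics/z_{t}.png",cv2.resize(im.astype(np.uint8),None,fx=15,fy=15,interpolation=cv2.INTER_CUBIC))
E
python3 z.py t6
```

```text
14.15 [0.5206 0.2264 0.1614] [ 3.137e+00 -2.000e-03 -2.648e+00] [-1.1 -0.9  5.9] [-0.09  0.1   0.01] [-0.76  0.32  0.32  1.78 -0.12  1.06  1.67]
```

View pics/z_t6.png

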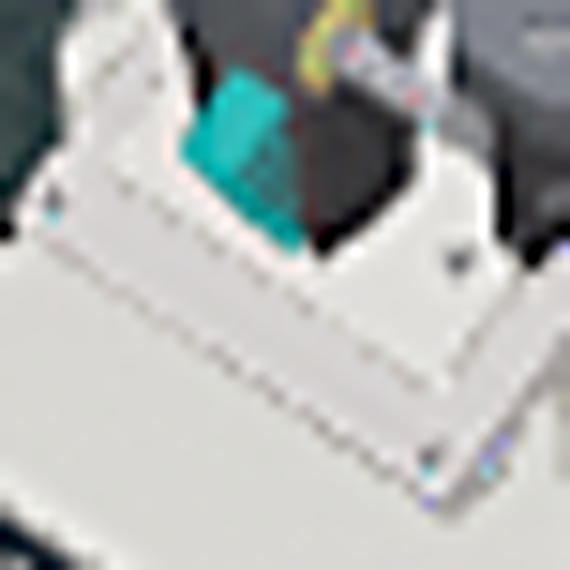

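```bash
python3 - <<'E'
from fc import *
pts=[((-20,-38,3),(437,388)),((-15,6,46),(186,147)),((-15,-6,46),(238,172)),((-15,-6,6),(302,251)),((0,-26,6),(460,260))]
run(pts,214,178,15);run(pts,214,178,15,0); run(pts[:4],214,178,15)
E
python3 ov.py t6 0.8 -2 .46
```

```text
[ 5.020e-01 -3.112e+00  4.170e-01  2.000e-03] sd/px [1.907 1.659 0.056 0.029]
[[0.39, 0.2], [-0.51, -0.74], [-0.41, -0.08], [0.78, 1.07], [-0.24, -0.44]]
[ 5.680e-01 -2.624e+00  4.160e-01  2.000e-03] sd/px [1.817 1.445 0.056 0.029]
[[0.38, 0.2], [-0.49, -0.74], [-0.4, -0.08], [0.77, 1.07], [-0.24, -0.43]]
[ 0.964 -2.503  0.428  0.004] sd/px [2.264 1.945 0.061 0.029]
[[0.4, -0.01], [-0.63, -0.76], [-0.53, -0.11], [0.76, 0.89]]
```

View pics/ov_t6.png

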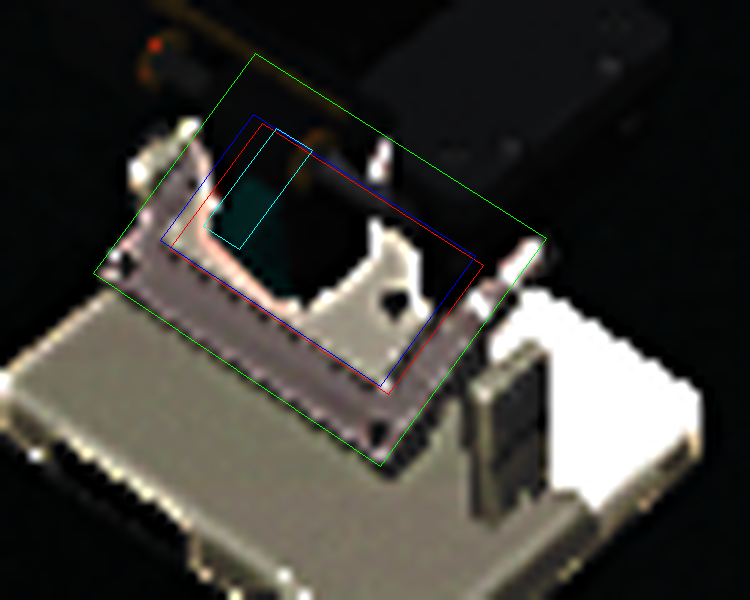

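Call:
{"api": "drive_tool", "payload": {
  "plan": [
    [-0.2,0.7,-0.2,0],
    [-0.5,1.5,-0.4,0],
    [-0.3,1.6,-0.8,0],
    [-0.2,1.7,-1.2,0],
    [-0.2,1.7,-1.2,0]
  ]
}}

```text
t: 14.67
tool_pos: [0.5208, 0.2268, 0.161]
tcp_rot: [3.139, -0.002, -2.649]
force: [-4.3, -7.4, 12.8]
grip_width: 0.0122
```

```bash
python3 z.py t7
```

```text
14.77 [0.5208 0.2268 0.161 ] [ 3.139e+00 -2.000e-03 -2.649e+00] [-4.  -6.6 12.7] [-1.54  0.87 -0.03] [-0.76  0.33  0.32  1.78 -0.12  1.06  1.67]
```

View pics/z_t7.png

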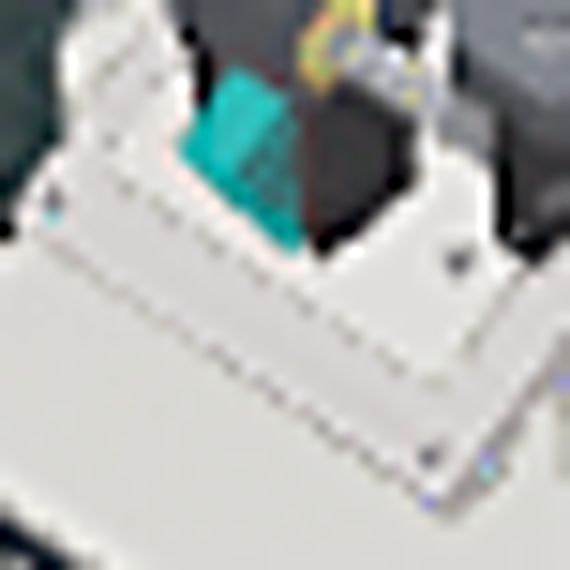

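Call:
{"api": "drive_tool", "payload": {
  "plan": [
    [0.3,0.1,-0.9,0],
    [0.3,0.1,-0.9,0],
    [0.3,0.1,-0.9,0],
    [0.3,0.1,-0.9,0],
    [0.3,0.1,-0.9,0]
  ],
  "force": 3
}}

```text
t: 15.18
tool_pos: [0.521, 0.2268, 0.1609]
tcp_rot: [3.138, -0.002, -2.649]
force: [-5.8, -3.6, 13.2]
grip_width: 0.0121
```

```bash
python3 z.py t8; python3 -c "
import numpy as np,cv2
a=cv2.imread('pics/z_t7.png').astype(int);b=cv2.imread('pics/z_t8.png').astype(int);print(abs(a-b).mean(),abs(a-b).max())"
```

```text
15.28 [0.521  0.2268 0.1609] [ 3.138e+00 -2.000e-03 -2.649e+00] [-5.6 -3.  12.6] [-0.73  1.32 -0.02] [-0.76  0.33  0.32  1.78 -0.12  1.06  1.67]

1.591799528059916 108
```

View pics/z_t8.png

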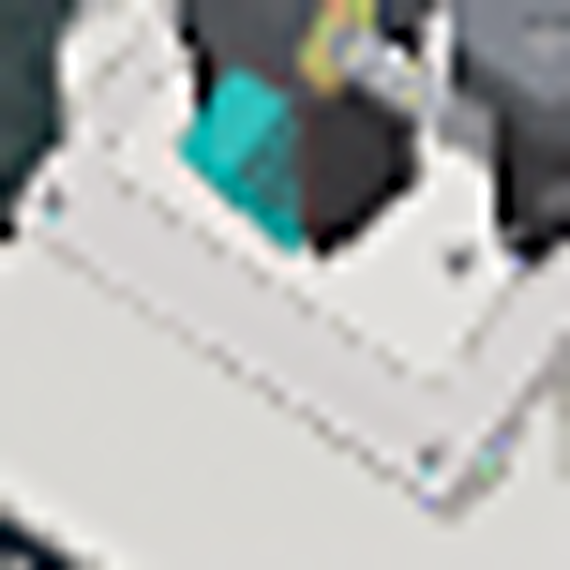

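Call:
{"api": "drive_tool", "payload": {
  "plan": [
    [0.2,0.1,-0.6,0],
    [0.2,0.1,-0.6,0],
    [0.2,0.1,-0.6,0],
    [0.2,0.1,-0.6,0],
    [0.2,0.1,-0.6,0],
    [0.2,0.1,-0.6,0],
    [0.2,0.1,-0.6,0],
    [0.2,0.1,-0.6,0]
  ],
  "force": 8
}}

```text
t: 15.95
tool_pos: [0.521, 0.2268, 0.1609]
tcp_rot: [3.138, -0.003, -2.649]
force: [-5.7, -3.8, 11.6]
grip_width: 0.0122
```

```bash
python3 z.py t9
python3 - <<'E'
from h import *
d=optics.get_image("side");cv2.imwrite("pics/final.png",d["color"][:,:,::-1]);o=robot.get_obs();print(o["force"],o["qvel"].round(4),o["grip_width"])
E
```

```text
16.05 [0.521  0.2268 0.1609] [ 3.138e+00 -3.000e-03 -2.649e+00] [-4.7 -3.9 11.5] [-0.74  1.21 -0.06] [-0.76  0.33  0.32  1.78 -0.12  1.06  1.67]

[-6.27384186 -2.34998512 10.08548878] [ 0.0006 -0.0009 -0.0003  0.0005 -0.0009 -0.0008 -0.0004] 0.01216885537160156
```

View pics/final.png

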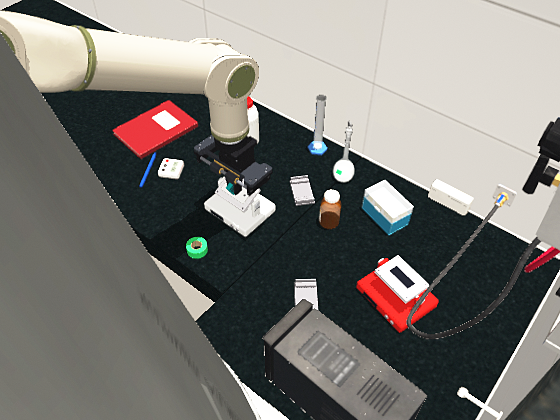

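View pics/z_t9.png

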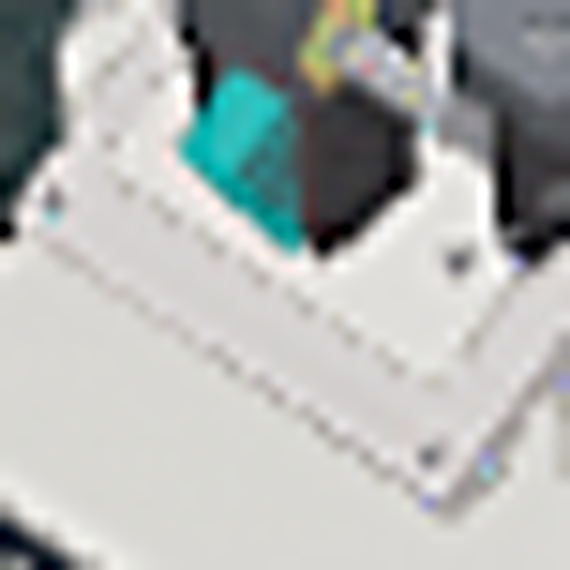

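The carrier sits on the face at side (238,188), and the timer, bottle and roll are at the same pixels as at the start. Pressing is steady at about 13 N, with the grip closed on the 12 mm tab, so I am handing in.

Run:
```python
from h import *
print(workorder.finish_job()); o=robot.get_obs(); print(o["t"],o["force"].round(1),o["grip_width"])
```

```text
the job is handed in; nothing more can be done
None
the job is handed in; nothing more can be done
```

The carrier is on the reader's stage, still gripped and pressed, and I handed the job in at about 16 s; no verdict is reported. I took it by its tab off the rest nearest the base and lifted it clear. The moves offer no tool tilt, so I let it pivot in the jaws by touching its upslope edge to the face and dragging it down the slope. I then re-seated it about 5 mm further upslope and pressed.

**Last checks:**
- **Force:** the press was steady at about 12–14 N along the face's normal. The jaws stood at 12.2 mm on the 12 mm tab, with the grip set to 8 N.
- **Position:** the carrier was within about 1 mm of centre along the slope and 2–3 mm off along the window's long side. Its edges were parallel to the face's.
- **Surroundings:** the stage's screws and the bottle, timer and roll showed no visible shift in the pictures.

**Less certain:** I could not measure directly that the underside is flush. The image fit gave a carrier tilt of 0.42 ± 0.06 rad against a stage tilt of about 0.46, too coarse to prove the 2.6 degree (0.045 rad) limit. I judged it flush because neither pressing to about 15 N nor easing the grip to 3 N turned it any further. My arm-position estimate and the pictures also disagreed by 3–4 mm along the slope, and I went by the pictures.

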